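# Put the mixed-up pipe fittings back in their stock trays

### The job

Some loose pipe fittings lie in the front compartments of the wrong stock trays, and a flange has been left out on the bench. Set things right so that the tee, the elbow, the socket and the flange each end up alone in the front compartment of the tray that stocks its own kind behind the divider, resting flat on the tray's floor the same way up as it is now. A compartment takes only one fitting, so use a free spot to swap them, and do not knock over the tin of pipe cement.

Things in the scene. Friction and masses are not known exactly. Their poses are not given: they have to be found in the camera images.
- tee: Loose grey plastic pipe tee lying flat, 42 mm high: run 88 mm long along its y, branch to +x; ends are collars 42 mm in diameter, 24 mm long. Origin: underside, middle of its 73 (x) x 88 mm (y) outline; z up. Run axis at x = -15.5 mm, branch end at x = +36.5 mm, both 21 mm above the origin. The branch collar can be gripped across y at x = +22 mm. 0.13 kg.
- elbow: Loose grey plastic pipe elbow lying flat, 42 mm high: equal legs to +x and +y, each ending in a collar 42 mm in diameter, 24 mm long; round 42 mm heel where they meet. Origin: underside, middle of its 73 x 73 mm outline; z up. Leg axes meet at x = y = -15.5 mm, 21 mm above the origin; legs end at x = +36.5 and y = +36.5 mm. The x leg's collar can be gripped across y at x = +22, y = -15.5 mm. 0.10 kg.
- socket: Loose grey plastic pipe straight socket (a short sleeve) standing upright, 42 mm in diameter, 58 mm high, with a 45 mm rib of 3 mm at half height and an open top. Origin: centre of its underside, z up. 0.07 kg.
- flange: Loose grey plastic pipe flange standing on its disc: disc 76 mm in diameter and 9 mm thick with four bolt holes, and on it an upright hub 42 mm in diameter, its open top 46 mm above the underside. Origin: centre of the underside, z up. It starts on the bench in front of the trays. 0.11 kg.
- tray_tee: Fixed dark open tray, 142 (y) x 272 mm (x), with two tees like the loose one, fixed, in its rear section. Front compartment, nearest the robot: 104 (x) x 136 mm (y) inside, for one fitting; floor 3 mm thick; walls up to 35 mm above the underside at the sides, 19 front, 29 at the divider. Origin: underside, below the middle of the front compartment; x points to the stock, z up.
- tray_elbow: Fixed dark open tray, 142 (y) x 272 mm (x), with two elbows like the loose one, fixed, in its rear section. Front compartment, nearest the robot: 104 (x) x 136 mm (y) inside, for one fitting; floor 3 mm thick; walls up to 35 mm above the underside at the sides, 19 front, 29 at the divider. Origin: underside, below the middle of the front compartment; x points to the stock, z up.
- tray_socket: Fixed dark open tray, 142 (y) x 272 mm (x), with four upright sockets like the loose one, fixed, in its rear section. Front compartment, nearest the robot: 104 (x) x 136 mm (y) inside, for one fitting; floor 3 mm thick; walls up to 35 mm above the underside at the sides, 19 front, 29 at the divider. Origin: underside, below the middle of the front compartment; x points to the stock, z up.
- tray_flange: Fixed dark open tray, 142 (y) x 272 mm (x), with two flanges like the loose one, fixed, in its rear section. Front compartment, nearest the robot: 104 (x) x 136 mm (y) inside, for one fitting; floor 3 mm thick; walls up to 35 mm above the underside at the sides, 19 front, 29 at the divider. Origin: underside, below the middle of the front compartment; x points to the stock, z up.
- cement_tin: Loose round steel tin of pipe cement with a paper label and a black screw cap, 60 mm in diameter, 70 mm high with the cap, standing on the bench in front of the trays. Origin: centre of its underside, z up. Not to be knocked over. 0.3 kg.
There are look-alikes about, which are no part of the job. Leave any blue or orange look-alike of the flange alone.

How it is judged:
By the outcome, as a careful person would: the job done as asked, in the order asked, and still so for the second after the job is handed in, with the robot touching nothing.
It also fails if it takes over 125 s, if anything falls off the work surface, if the arm or the gripper's body presses on something with over 40 N, if the wrist force passes 120 N, or if a joint passes its speed limit or range.

### The arm

A 6-joint arm with a two-finger parallel gripper is mounted at the origin on the work surface. World frame = base frame: x ahead of the robot, y to its left, z up, the work surface at z = 0. Lengths are in m, angles in rad, forces in N, time in s.
With the tool pointing down it reaches from about 0.35 to 0.775 m from the base axis. Payload 7.3 kg.
Tool frame: the origin (TCP) lies on the centre line of the jaws, within the pads' length; the fingertips stand robot.nose_length ahead of it and the grasp point (between the pads) is the TCP (robot.nose_length is the distance from the TCP to the fingertips, in m); z points along the fingers, y is the direction in which the jaws open and shut (so a half turn about z gives the same grasp; the last joint's range is limited). The gripper opens to 92 mm and grips with 3 to 60 N. Pads are 19 mm wide; open, the fingers measure 130 mm over their backs; the gripper's body (75 mm by 190 mm) begins 47 mm behind the grasp point.
Start: joints at [1.012, 0.342, 1.524, -0, 1.275, -0.146], TCP at [0.211, 0.481, 0.246] pointing down, gripper open.
Joint ranges: [-2.53, 2.53], [-0.77, 2.02], [0.04, 2.7], [-1, 4.14], [0.28, 2.66], [-3.11, 3.11]. Speed limits (rad/s): [2.57, 2.57, 3.14, 3.14, 3.14, 3.14].

### API

Orientations are given as [roll, pitch, yaw] about the fixed x, y, z axes, in that order (R = Rz(yaw) Ry(pitch) Rx(roll)).
In Python, from cell import robot, read_camera gives the robot as it stands.
- The arm moves only by the shell command python3 -m crank 'ROWS' [FORCE]. ROWS is JSON, a list of rows, each a list of 7 numbers: the shift along the tool's x, y, z in cm, then the turn, a rotation vector about the tool's x, y, z in degrees, then the opening, from 0 (shut) to 1 (fully open). In form: [[tx, ty, tz, wx, wy, wz, jaw], ...]. A call has 1 to 5 rows; each row is the pose to reach, as a shift and turn from the pose commanded when the call began, along the tool's axes at that moment; what a row does not reach only later rows make up. A row lasts 1/8 s, in which the tool goes at most 62.5 mm and 10.7 degrees, less where a joint would pass 70% of its speed; a pose out of reach is approached as far as the arm can. A call with a gripper value outside its range is refused whole. The fingers move at their own pace and stop on an object; FORCE is the grip in N (left out, the last holds). Time passes only in rows, so rows that repeat a pose let the fingers close. It gives the time, the measured TCP pose, the force and the opening at its end, in the units of the state.
- robot.observe(): the state, without advancing time (a new reading comes with each control period).
- read_camera(name): name is "scene" or "top"; returns a dict with "frame" (420x560x3 uint8, red, green, blue), "intrinsics" (3x3 intrinsics, pixels), "R" (3x3) and "t" (3): a world point X has camera coordinates R X + t. Camera axes: x right, y down, z forward; pixel columns grow to the right and rows downward; lengths in m; the calibration is good to about 2 mm. A picture is of the moment at which its call begins. There is no depth.
- robot.hand_in(): hands the job in, once; it reports no verdict.
The state is a dict: "time": time; "qpos": joint angles; "qvel": joint speeds; "joint_efforts": joint torques, N m; "tool_pos": TCP position; "tool_rot": TCP orientation; "contact_force": force on the tool from outside, world axes, zero at the start; "torque": the same for the moment, N m; "opening": finger opening in m.
Only numpy, scipy, OpenCV 4.12 (cv2) and the standard library are available. Lean on these libraries where they do the work, as an engineer would, in place of code of your own. Each camera call takes 0.05 s, during which the arm holds its last target.

## Working session

There is one attempt and no reset: what is moved stays moved. The work goes in short steps, Python scripts to look and compute and a shell command to move; the robot and the scene stay as the last step left them, time stands still between calls to the robot, and variables do not carry over. Pictures are saved under pics/ and viewed, and the job is handed in when it is done.

```bash
ls; mkdir -p pics; python3 - <<'E'
from cell import robot, read_camera
import cv2
print(robot.observe(), robot.nose_length)
for n in("scene","top"):
    c=read_camera(n); print(n,c["intrinsics"],c["R"],c["t"])
    cv2.imwrite(f"pics/{n}0.png",c["frame"][:,:,::-1])
E
```

```text
pics
{'time': 0.0, 'qpos': array([ 1.01202348e+00,  3.42670639e-01,  1.52502355e+00,  2.79087586e-05,
        1.27541963e+00, -1.45978441e-01]), 'qvel': array([-9.55587303e-04,  8.76673687e-04, -7.94827717e-04,  3.34613171e-05,
       -1.34670255e-03, -9.16022044e-04]), 'joint_efforts': array([-1.50230029e-03, -4.31237984e+01, -2.44220102e+01,  7.17254123e-02,
        5.59319579e-02, -8.06133494e-05]), 'tool_pos': array([0.21036869, 0.48058626, 0.24506971]), 'tool_rot': array([-3.14009155e+00, -2.47673323e-04,  2.72878991e+00]), 'contact_force': array([ 0.41831355,  0.44709955, -0.14085023]), 'torque': array([-0.01718311,  0.00184656,  0.01441804]), 'opening': 0.09192722134816794} 0.019
scene [[392.53970149   0.         280.78461443]
 [  0.         392.53970149 211.07854405]
 [  0.           0.           1.        ]] [[ 0.61525489  0.78811227 -0.01845182]
 [ 0.50746965 -0.41386056 -0.75577377]
 [-0.60327106  0.45562976 -0.6545728 ]] [-0.17493039 -0.24318136  1.40933062]
top [[515.55718973   0.         285.2032383 ]
 [  0.         515.55718973 201.18990313]
 [  0.           0.           1.        ]] [[ 0.01274492 -0.99982469 -0.01371691]
 [-0.9977122  -0.01180475 -0.06656583]
 [ 0.06639224  0.0145339  -0.99768774]] [-0.09082985  0.42011891  1.31754893]
```

View pics/scene0.png

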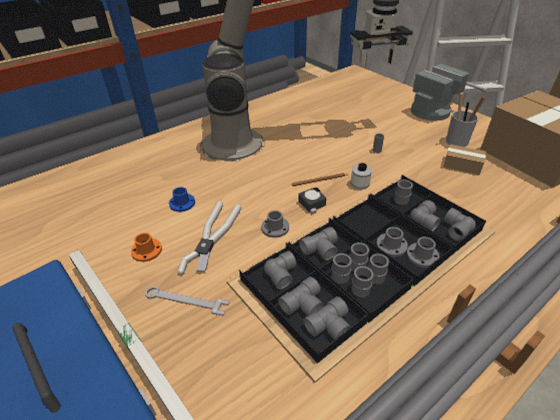

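View pics/top0.png

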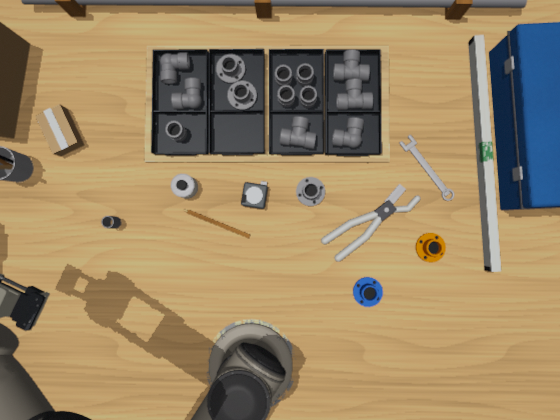

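The top view (up = +x, left = +y) shows four trays. From the left, by stock: elbow tray at column 180 (holds the socket), flange tray at 238 (empty), socket tray at 297 (holds the tee) and tee tray at 353 (holds the elbow). The flange is on the bench at (311,191) and the tin at (184,186). Next I'll enlarge crops.

```bash
cat > h.py <<'E'
import numpy as np, cv2
from cell import robot, read_camera
def crop(c,name,x0,y0,w,h,s):
    f=c["frame"][y0:y0+h,x0:x0+w,::-1]
    f=cv2.resize(f,None,fx=s,fy=s,interpolation=cv2.INTER_CUBIC)
    f=np.clip(f.astype(float)*1.5,0,255).astype(np.uint8)
    for k in range(0,w,10):
        if (x0+k)%20==0:
            cv2.putText(f,str(x0+k),(k*s,8),0,.3,(0,255,255),1); cv2.line(f,(k*s,10),(k*s,14),(0,255,255),1)
    for k in range(0,h):
        if (y0+k)%20==0:
            cv2.putText(f,str(y0+k),(0,k*s+3),0,.3,(0,255,255),1)
    cv2.imwrite(f"pics/{name}.png",f)
def P(c): return c["intrinsics"]@np.hstack([c["R"],np.array(c["t"])[:,None]])
def proj(c,X):
    X=np.atleast_2d(X); h=np.c_[X,np.ones(len(X))]@P(c).T; return h[:,:2]/h[:,2:]
def tri(a,pa,b,pb):
    X=cv2.triangulatePoints(P(a),P(b),np.array(pa,float).reshape(2,1),np.array(pb,float).reshape(2,1)); return (X[:3]/X[3]).ravel()
def onz(c,p,z):
    d=c["R"].T@np.linalg.inv(c["intrinsics"])@np.array([p[0],p[1],1.]); o=-c["R"].T@np.array(c["t"])
    return o+d*(z-o[2])/d[2]
E
python3 - <<'E'
from h import *
t=read_camera("top");s=read_camera("scene")
crop(t,"t1",140,100,200,110,4);crop(t,"t2",260,100,140,110,5)
crop(s,"s1",230,210,160,150,5*1);crop(s,"s2",340,160,160,110,5)
E
```

```text
(no output)
```

View pics/t1.png

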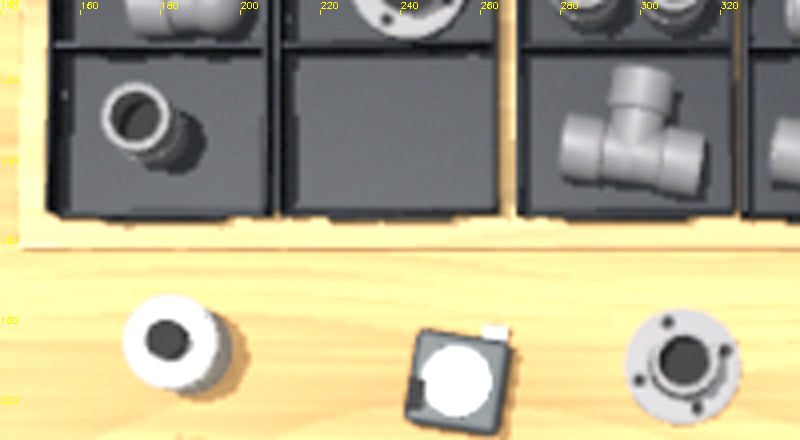

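View pics/t2.png

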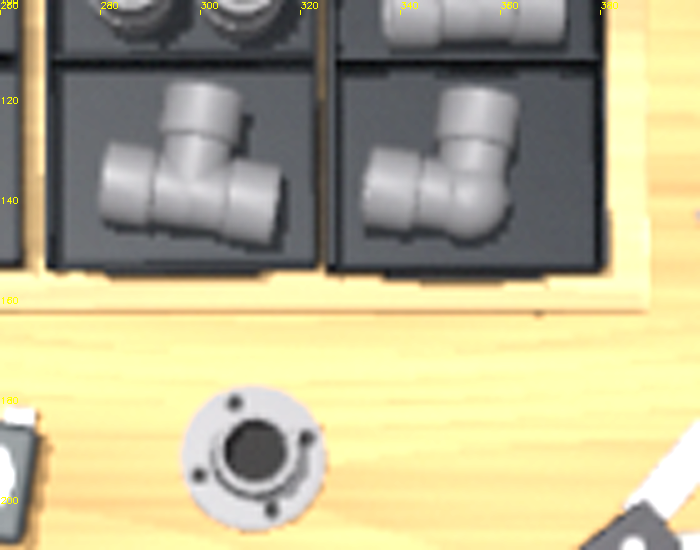

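View pics/s1.png

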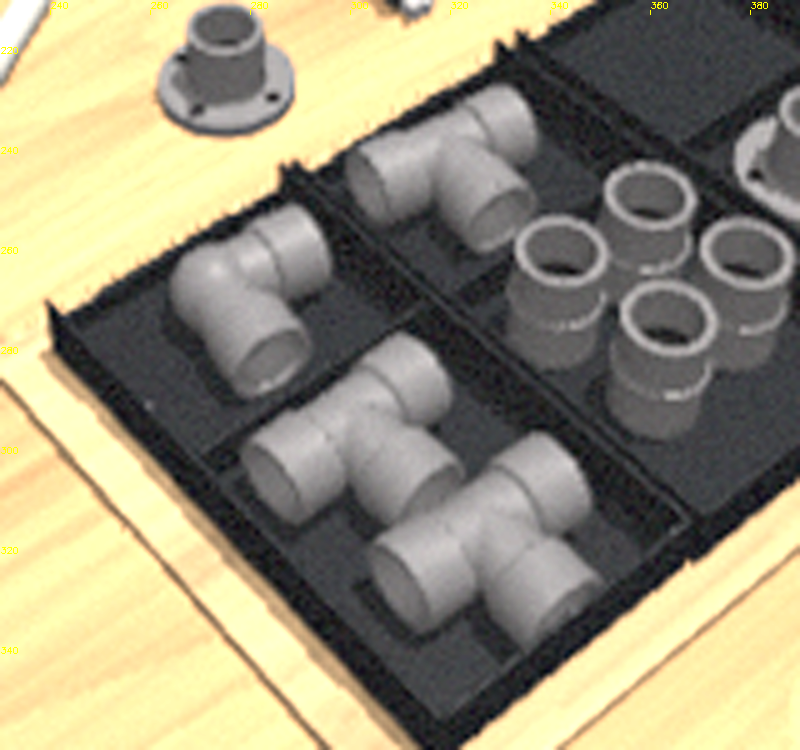

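View pics/s2.png

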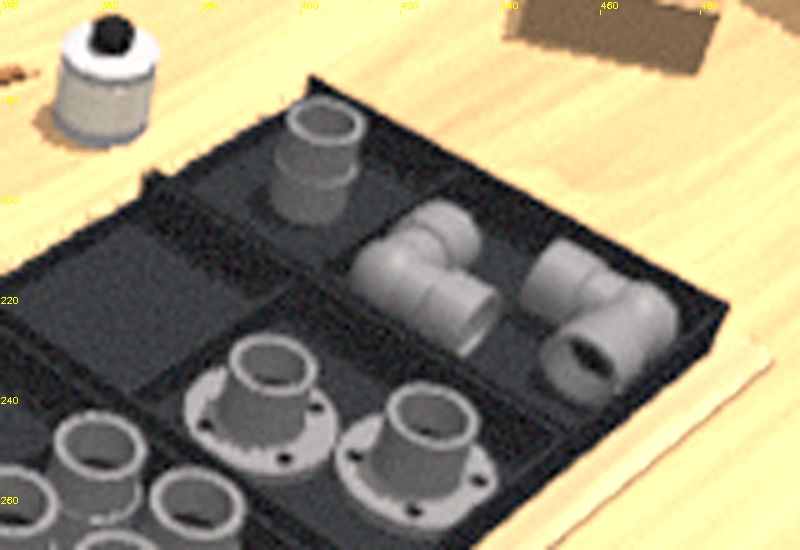

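```bash
python3 - <<'E'
from h import *
t=read_camera("top");s=read_camera("scene")
np.set_printoptions(precision=4,suppress=True)
def u(x0,y0,sc,a,b): return ((a+.5)/sc-.5+x0,(b+.5)/sc-.5+y0)
T1=lambda a,b:u(140,100,4,a,b);T2=lambda a,b:u(260,100,5,a,b);S1=lambda a,b:u(230,210,5,a,b);S2=lambda a,b:u(340,160,5,a,b)
for n,a,b in [("socket rim",T1(136,118),S2(325,121)),("flange hub",T2(255,450),S1(226,27)),("tin cap",T1(167,340),S2(112,36)),("tray L front",T1(49,212),S2(313,78)),("tray R front",T2(605,268),S1(52,308)),
 ("post e|f",T1(272,213),S2(152,175)),("tee branch end top",T2(205,88),S1(497,215)),("flange disc c",T2(254,460),S1(226,85))]:
    X=tri(t,a,s,b); print(n,X,"resid",proj(t,X)[0]-a,proj(s,X)[0]-b)
# floor corners of compartments at z~?
for z in(0,.003,.015):
    for n,p in [("elbowtray floor",T1(66,213)),("divider L",T1(62,52)),("e right",T1(266,210)),("fl left",T1(292,213)),("fl right",T1(497,210))]:
        print(z,n,onz(t,p,z))
E
```

```text
socket rim [0.595  0.1952 0.0712] resid [-0.1618 -0.1751] [-0.3574  0.0577]
flange hub [ 0.4493 -0.1492  0.0478] resid [-0.2102 -0.1498] [-0.4223  0.0289]
tin cap [0.4565 0.1735 0.0644] resid [-0.1346 -0.1287] [-0.2635  0.0351]
tray L front [0.5408 0.257  0.0418] resid [-0.5017 -0.5435] [-1.0533  0.166 ]
tray R front [ 0.5454 -0.3256  0.0389] resid [-0.4957 -0.3129] [-1.1115  0.0456]
post e|f [0.542  0.1149 0.0402] resid [-0.5856 -0.5713] [-1.2475  0.165 ]
tee branch end top [ 0.6345 -0.1234  0.0399] resid [0.2688 0.2233] [ 0.6356 -0.0678]
flange disc c [ 0.448  -0.15    0.0052] resid [-0.2542 -0.1807] [-0.5131  0.0346]
0 elbowtray floor [0.5456 0.256  0.    ]
0 divider L [0.653  0.2619 0.    ]
0 e right [0.5489 0.1241 0.    ]
0 fl left [0.5471 0.107  0.    ]
0 fl right [ 0.5505 -0.0278  0.    ]
0.003 elbowtray floor [0.5451 0.2552 0.003 ]
0.003 divider L [0.6522 0.261  0.003 ]
0.003 e right [0.5485 0.1236 0.003 ]
0.003 fl left [0.5467 0.1065 0.003 ]
0.003 fl right [ 0.55  -0.028  0.003]
0.015 elbowtray floor [0.5432 0.252  0.015 ]
0.015 divider L [0.6494 0.2578 0.015 ]
0.015 e right [0.5465 0.1216 0.015 ]
0.015 fl left [0.5447 0.1046 0.015 ]
0.015 fl right [ 0.5481 -0.0287  0.015 ]
```

```bash
cat > ov.py <<'E'
from h import *
zb=0.008
TR={"elbow":(.597,.187,.008),"flange":(.598,.042,.008),"socket":(.600,-.109,.008),"tee":(.601,-.254,.008)}
def tr(p,pts,z):
    x,y,a=p; c,s=np.cos(a),np.sin(a)
    pts=np.array(pts,float); return np.c_[x+c*pts[:,0]-s*pts[:,1],y+s*pts[:,0]+c*pts[:,1],pts[:,2]+z]
def rect(x0,x1,y0,y1,z): return [(x0,y0,z),(x1,y0,z),(x1,y1,z),(x0,y1,z),(x0,y0,z)]
def circ(x,y,r,z): 
    a=np.linspace(0,2*np.pi,41); return np.c_[x+r*np.cos(a),y+r*np.sin(a),0*a+z]
def cyl(x0,y0,x1,y1,r,z):
    # silhouettes: two end circles + side lines
    d=np.array([x1-x0,y1-y0]);d=d/np.hypot(*d);n=np.array([-d[1],d[0]])
    a=np.linspace(0,2*np.pi,33);out=[]
    for e in((x0,y0),(x1,y1)):
        out.append(np.c_[e[0]+r*np.cos(a)*n[0],e[1]+r*np.cos(a)*n[1],z+r*np.sin(a)])
    return out
def draw(f,c,x0,y0,s,p,z,curves,col):
    for cu in curves:
        q=(proj(c,tr(p,cu,z))-[x0,y0]+.5)*s-.5
        cv2.polylines(f,[np.round(q).astype(int)],False,col,1,cv2.LINE_AA)
tray=[rect(-.052,.052,-.068,.068,.003),rect(-.055,.217,-.071,.071,0),[(-.055,-.071,.035),(.217,-.071,.035)],[(-.055,.071,.035),(.217,.071,.035)],[(-.055,-.071,.019),(-.055,.071,.019)],[(.052,-.068,.029),(.052,.068,.029)]]
tee=cyl(-.0155,-.044,-.0155,-.020,.021,.021)+cyl(-.0155,.020,-.0155,.044,.021,.021)+cyl(.0125,0,.0365,0,.021,.021)
elb=cyl(.0125,-.0155,.0365,-.0155,.021,.021)+cyl(-.0155,.0125,-.0155,.0365,.021,.021)
soc=[circ(0,0,.021,0),circ(0,0,.021,.058),circ(0,0,.0225,.029)]
fla=[circ(0,0,.038,0),circ(0,0,.038,.009),circ(0,0,.021,.046)]
tin=[circ(0,0,.03,0),circ(0,0,.03,.055)]
def overlay(c,name,x0,y0,w,h,s,objs):
    f=cv2.resize(c["frame"][y0:y0+h,x0:x0+w,::-1],None,fx=s,fy=s,interpolation=cv2.INTER_CUBIC)
    f=np.clip(f.astype(float)*1.5,0,255).astype(np.uint8)
    for p in TR.values(): draw(f,c,x0,y0,s,p,zb,tray,(0,255,255))
    for cu,p,z,col in objs: draw(f,c,x0,y0,s,p,z,cu,col)
    cv2.imwrite(f"pics/{name}.png",f)
E
cat > o1.py <<'E'
from ov import *
import sys
k=sys.argv[1]
zf=zb+.003
O=[(soc,(.595,.195,0),zf,(0,255,0)),(fla,(.449,-.1495,0),0,(0,255,0)),(tin,(.456,.173,0),0,(0,255,0)),
 (tee,(.600,-.120,np.deg2rad(-6)),zf,(0,255,0)),(elb,(.604,-.252,np.deg2rad(3)),zf,(0,255,0))]
t=read_camera("top");s=read_camera("scene")
overlay(t,"ot1"+k,140,40,135,150,5,O);overlay(t,"ot2"+k,260,90,140,115,5,O)
overlay(s,"os1"+k,230,210,160,120,5,O);overlay(s,"os2"+k,340,160,160,110,5,O)
E
python3 o1.py a
```

```text
(no output)
```

View pics/ot1a.png

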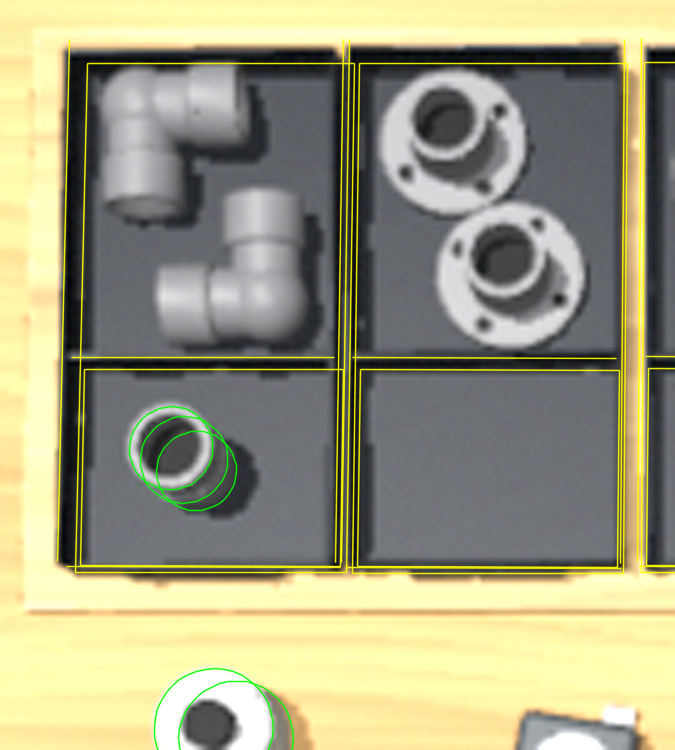

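View pics/ot2a.png

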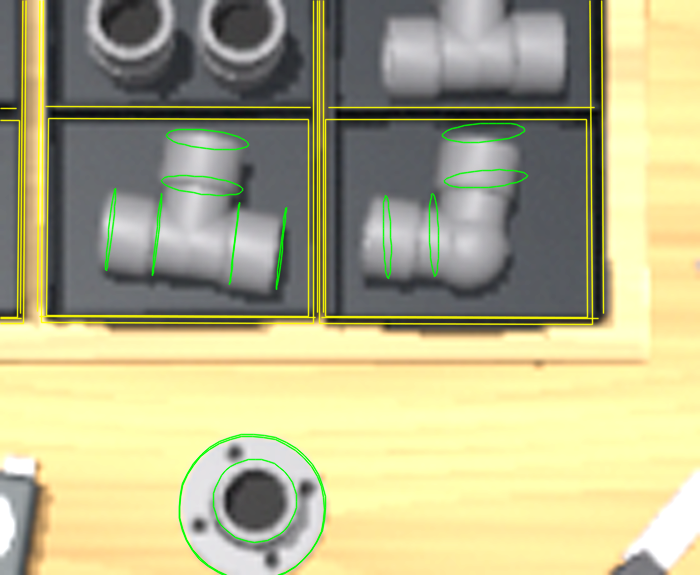

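View pics/os1a.png

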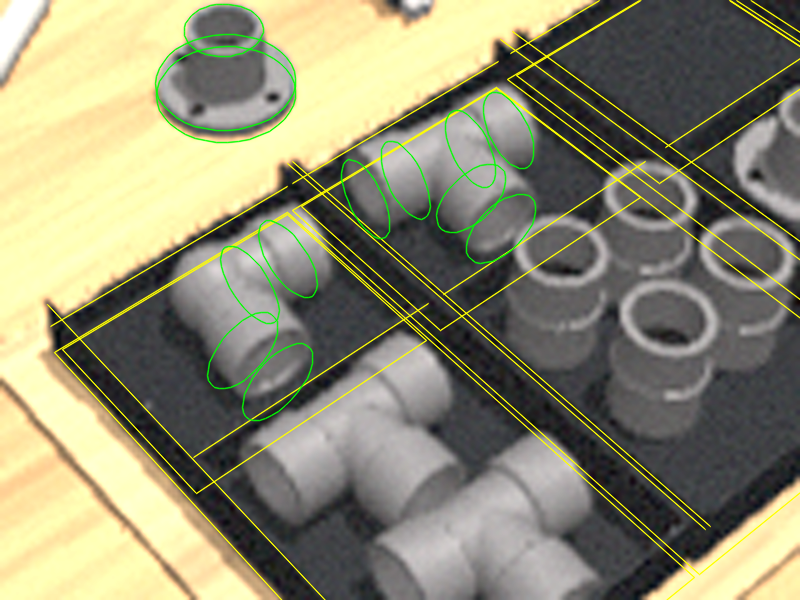

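View pics/os2a.png

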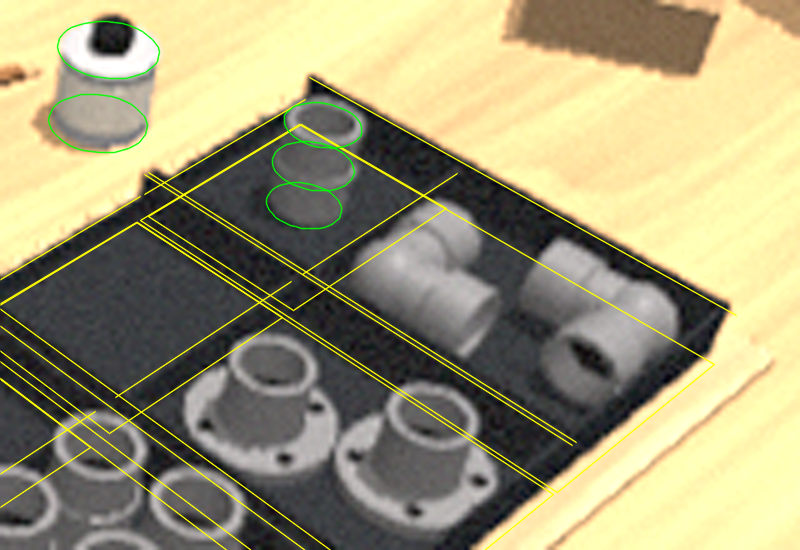

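```bash
cat >> ov.py <<'E'
_draw0=draw
def sil(f,c,x0,y0,s,p,z,groups,col):
    for g in groups:
        pts=np.vstack(g); q=((proj(c,tr(p,pts,z))-[x0,y0]+.5)*s-.5).astype(np.float32)
        h=cv2.convexHull(q); cv2.polylines(f,[np.round(h).astype(int)],True,col,1,cv2.LINE_AA)
def draw(f,c,x0,y0,s,p,z,cu,col):
    if cu is tee: sil(f,c,x0,y0,s,p,z,[tee[0:2],tee[2:4],tee[4:6]],col)
    elif cu is elb: sil(f,c,x0,y0,s,p,z,[elb[0:2],elb[2:4],[circ(-.0155,-.0155,.021,.021)]],col)
    else: _draw0(f,c,x0,y0,s,p,z,cu,col)
E
sed -i 's/zb=0.008/zb=0.009/' ov.py
sed -i 's/^ (tee.*/ (tee,(.5995,-.1185,np.deg2rad(-5.5)),zf,(0,255,0)),(elb,(.603,-.2525,np.deg2rad(-6)),zf,(0,255,0))]/' o1.py
python3 o1.py b
python3 - <<'E'
from ov import *
t=read_camera("top")
print(onz(t,((468.5)/5-.5+260,243.5/5-.5+90),.033))
E
```

```text
[ 0.58353082 -0.25793494  0.033     ]
```

View pics/ot2b.png

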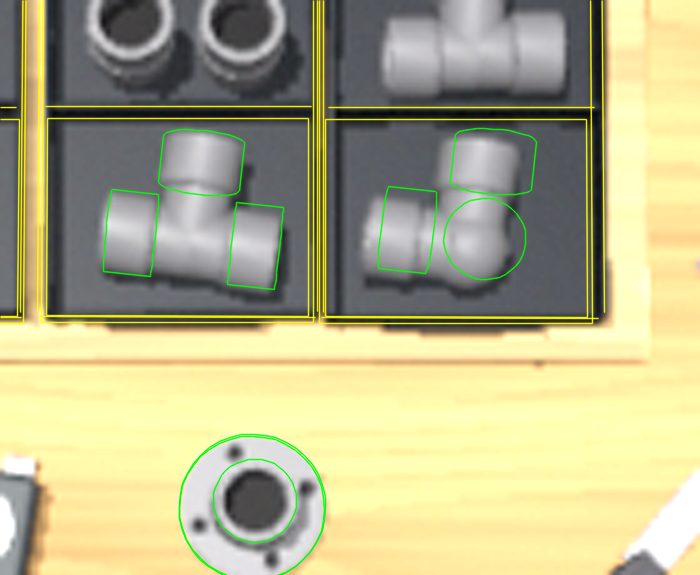

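View pics/os1b.png

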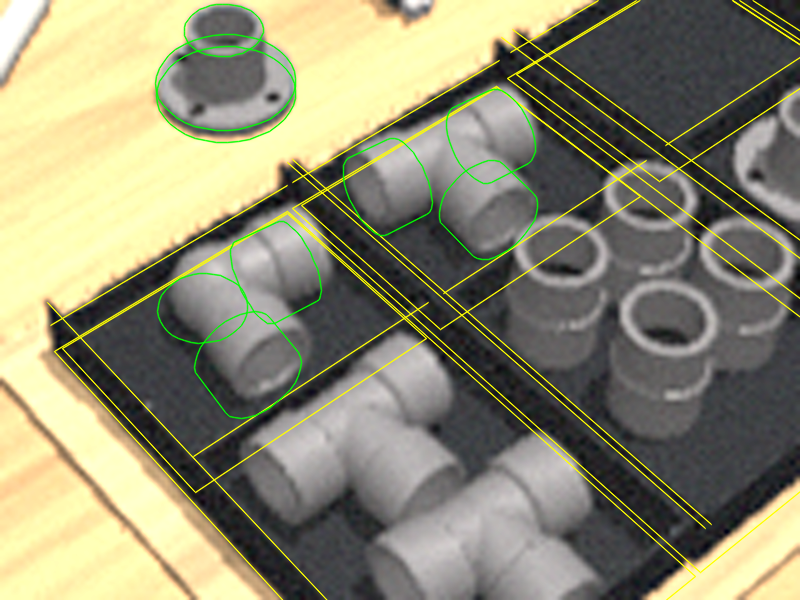

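```bash

sed -i 's/(elb,(.603,-.2525/(elb,(.6015,-.2441/; s/(.456,.173,0)/(.457,.1715,0)/' o1.py
python3 o1.py c
```

```text
(no output)
```

View pics/ot2c.png

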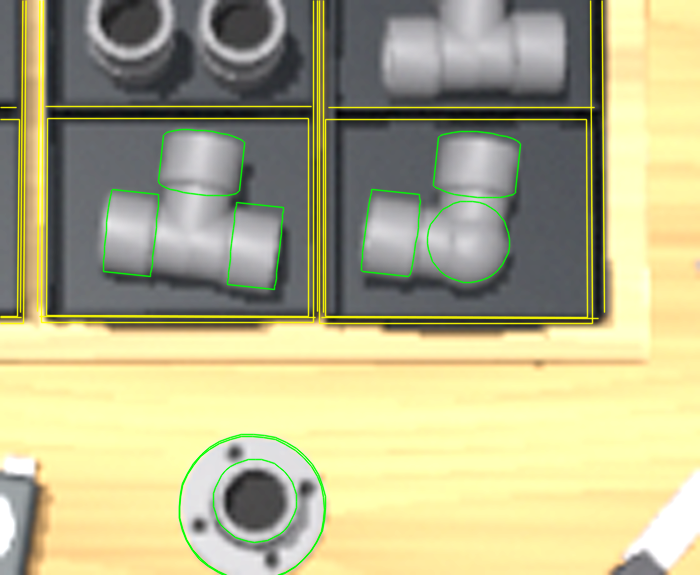

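View pics/os1c.png

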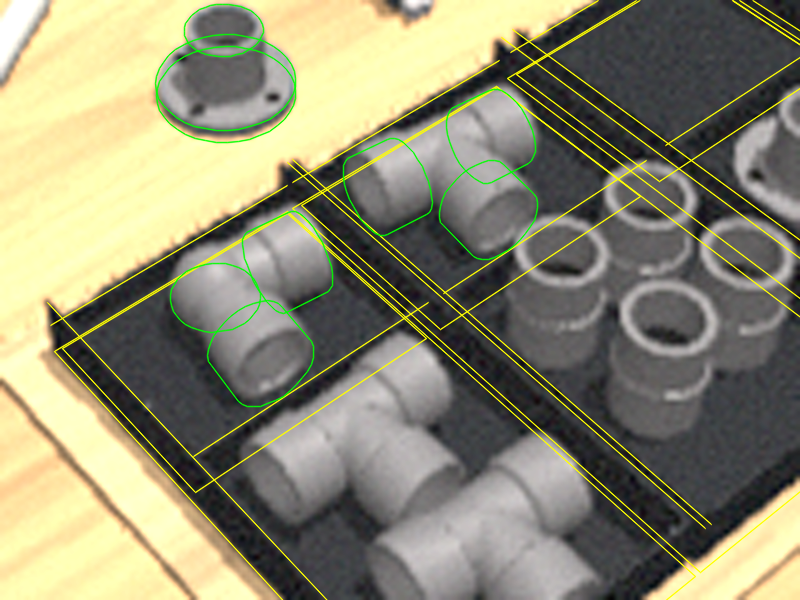

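```bash
cat > go.py <<'E'
import sys,numpy as np
from scipy.spatial.transform import Rotation as Ro
from cell import robot
o=robot.observe()
p=np.array(o["tool_pos"]);R=Ro.from_euler("xyz",o["tool_rot"])
print("t%.2f"%o["time"],"pos",p.round(4),"rot",np.rad2deg(o["tool_rot"]).round(1),"F",np.round(o["contact_force"],1),"open %.4f"%o["opening"])
for a in sys.argv[1:]:
    x,y,z,yaw=map(float,a.split(","))
    T=Ro.from_euler("xyz",[np.pi,0,np.deg2rad(yaw)])
    print(a,"->",(R.inv().apply(np.array([x,y,z])-p)*100).round(2),np.rad2deg((R.inv()*T).as_rotvec()).round(1))
E
python3 go.py .595,.195,.15,180 .595,.195,.095,180
```

```text
t0.65 pos [0.2106 0.4809 0.2458] rot [180.    0.  156.3] F [0.2 0.2 0.4] open 0.0914
.595,.195,.15,180 -> [-46.68 -10.77   9.58] [  0.    0.  -23.7]
.595,.195,.095,180 -> [-46.68 -10.77  15.08] [  0.    0.  -23.7]
```

```bash
python3 -m crank '[[-46.7,-10.8,9.6,0,0,-23.7,0.7],[-46.7,-10.8,9.6,0,0,-23.7,0.7],[-46.7,-10.8,9.6,0,0,-23.7,0.7],[-46.7,-10.8,9.6,0,0,-23.7,0.7],[-46.7,-10.8,9.6,0,0,-23.7,0.7]]' 40; python3 go.py .595,.195,.15,180 .595,.195,.095,180
```

```text
time: 1.27
tool_pos: [0.4478, 0.3046, 0.1868]
tool_rot: [3.141, 0.001, -3.141]
contact_force: [-0.5, 1.6, 0.3]
opening: 0.0642
t1.27 pos [0.4478 0.3046 0.1868] rot [ 180.     0.  -179.9] F [-0.5  1.6  0.3] open 0.0642
.595,.195,.15,180 -> [-14.71 -10.97   3.68] [0.  0.  0.1]
.595,.195,.095,180 -> [-14.71 -10.97   9.18] [0.  0.  0.1]
```

```bash
python3 -m crank '[[-14.7,-11.0,3.7,0,0,0,0.7],[-14.7,-11.0,3.7,0,0,0,0.7],[-14.7,-11.0,3.7,0,0,0,0.7],[-14.7,-11.0,3.7,0,0,0,0.7],[-14.7,-11.0,3.7,0,0,0,0.7]]' 40; python3 go.py .595,.195,.095,180 .595,.195,.063,180; python3 - <<'E'
from h import *
crop(read_camera("top"),"a1",140,80,130,110,5);crop(read_camera("scene"),"a2",330,110,160,120,5)
E
```

```text
time: 1.9
tool_pos: [0.5929, 0.196, 0.1496]
tool_rot: [3.141, -0.001, -3.141]
contact_force: [-0.1, -0.0, -0.4]
opening: 0.0644
t1.90 pos [0.5929 0.196  0.1496] rot [ 1.8e+02 -1.0e-01 -1.8e+02] F [-0.1 -0.  -0.4] open 0.0644
.595,.195,.095,180 -> [-0.21 -0.1   5.46] [ 0.  -0.1  0. ]
.595,.195,.063,180 -> [-0.21 -0.1   8.66] [ 0.  -0.1  0. ]
```

View pics/a1.png

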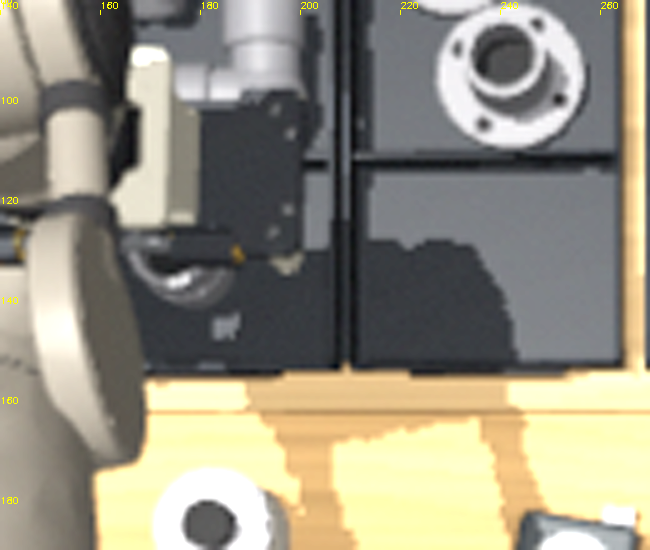

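View pics/a2.png

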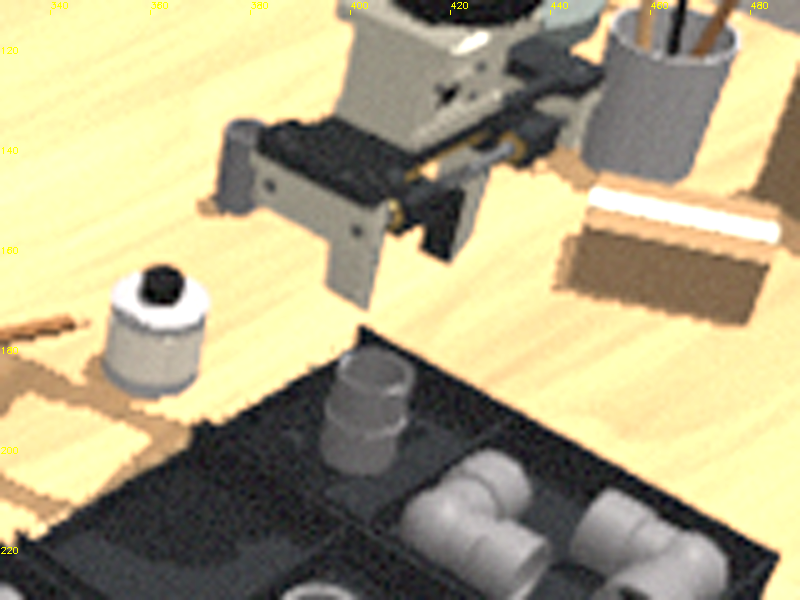

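The crop shows the jaws straddling the socket along y, with its rim at scene pixel (404,184) between the fingers. I'm descending now.

```bash
python3 -m crank '[[-0.2,-0.1,4,0,0,0,0.7],[-0.2,-0.1,6.5,0,0,0,0.7],[-0.2,-0.1,8.7,0,0,0,0.7],[-0.2,-0.1,8.7,0,0,0,0.7],[-0.2,-0.1,8.7,0,0,0,0.7]]' 40; python3 -m crank '[[0,0,0,0,0,0,0.2],[0,0,0,0,0,0,0.2],[0,0,0,0,0,0,0.2],[0,0,0,0,0,0,0.2],[0,0,0,0,0,0,0.2]]' 40; python3 go.py
```

```text
time: 2.62
tool_pos: [0.5957, 0.1959, 0.0643]
tool_rot: [3.141, 0.002, -3.14]
contact_force: [0.7, -0.5, 0.4]
opening: 0.0642
time: 3.25
tool_pos: [0.5957, 0.1952, 0.0636]
tool_rot: [3.141, 0.001, -3.141]
contact_force: [-1.6, 1.7, 5.9]
opening: 0.0412
t3.25 pos [0.5957 0.1952 0.0636] rot [ 1.8e+02  1.0e-01 -1.8e+02] F [-1.6  1.7  5.9] open 0.0412
```

```bash
python3 -m crank '[[0,0,-5,0,0,0,0.2],[0,0,-6,0,0,0,0.2],[0,-5,-6,0,0,0,0.2],[-0.2,-11,-6,0,0,0,0.2],[-0.2,-15.3,-6,0,0,0,0.2]]'; python3 -m crank '[[0,0,0,0,0,0,0.2]]'; python3 go.py .598,.042,.064,180
```

```text
time: 3.88
tool_pos: [0.5968, 0.0397, 0.1219]
tool_rot: [-3.141, -0.002, -3.141]
contact_force: [0.1, -0.3, -1.1]
opening: 0.0417
time: 4.0
tool_pos: [0.597, 0.0387, 0.1219]
tool_rot: [-3.141, -0.002, 3.138]
contact_force: [-0.2, 0.9, -0.2]
opening: 0.0413
t4.00 pos [0.597  0.0387 0.1219] rot [-1.800e+02 -1.000e-01  1.798e+02] F [-0.2  0.9 -0.2] open 0.0413
.598,.042,.064,180 -> [-0.1   0.33  5.79] [-0.  -0.1 -0.2]
```

```bash
python3 -m crank '[[-0.1,0.3,3,0,0,0,0.2],[-0.1,0.3,5,0,0,0,0.2],[-0.1,0.3,5.7,0,0,0,0.2],[-0.1,0.3,5.75,0,0,0,0.2],[-0.1,0.3,5.75,0,0,0,0.2]]'; python3 -m crank '[[0,0,0,0,0,0,0.7],[0,0,0,0,0,0,0.7],[0,0,0,0,0,0,0.7],[0,0,-4,0,0,0,0.7],[0,0,-8,0,0,0,0.7]]';  python3 go.py .6215,-.1207,.13,174.5 .6215,-.1207,.037,174.5 .6218,-.2618,.15,174 .6218,-.2618,.036,174
```

```text
time: 4.62
tool_pos: [0.599, 0.0453, 0.0661]
tool_rot: [3.142, 0.001, -3.14]
contact_force: [-0.1, -0.5, -0.5]
opening: 0.0412
time: 5.25
tool_pos: [0.5982, 0.0449, 0.1461]
tool_rot: [3.141, -0.001, -3.141]
contact_force: [0.4, 1.3, 0.3]
opening: 0.0643
t5.25 pos [0.5982 0.0449 0.1461] rot [ 1.8e+02 -1.0e-01 -1.8e+02] F [0.4 1.3 0.3] open 0.0643
.6215,-.1207,.13,174.5 -> [ -2.32 -16.56   1.6 ] [ 0.  -0.1  5.5]
.6215,-.1207,.037,174.5 -> [ -2.33 -16.57  10.9 ] [ 0.  -0.1  5.5]
.6218,-.2618,.15,174 -> [ -2.33 -30.67  -0.4 ] [ 0.  -0.1  6. ]
.6218,-.2618,.036,174 -> [ -2.35 -30.68  11.  ] [ 0.  -0.1  6. ]
```

```bash
python3 -m crank '[[-2.3,-6,-0.4,0,0,6,0.7],[-2.3,-12,-0.4,0,0,6,0.7],[-2.3,-18,-0.4,0,0,6,0.7],[-2.3,-24,-0.4,0,0,6,0.7],[-2.3,-30.7,-0.4,0,0,6,0.7]]'; python3 -m crank '[[0,0,1,0,0,0,0.7],[0,0,1,0,0,0,0.7],[0,0,1,0,0,0,0.7]]'; python3 go.py .6218,-.2618,.10,174 .6218,-.2618,.038,174; python3 - <<'E'
from h import *
crop(read_camera("top"),"b1",200,80,190,110,4);crop(read_camera("scene"),"b2",230,160,190,140,4)
E
```

```text
time: 5.88
tool_pos: [0.6216, -0.2593, 0.1496]
tool_rot: [3.141, 0.0, 3.038]
contact_force: [0.4, 0.9, -0.0]
opening: 0.0642
time: 6.25
tool_pos: [0.622, -0.2558, 0.1395]
tool_rot: [3.141, -0.0, 3.04]
contact_force: [0.1, 0.3, 0.1]
opening: 0.0642
t6.25 pos [ 0.622  -0.2558  0.1395] rot [180.   -0.  174.2] F [0.1 0.3 0.1] open 0.0642
.6218,-.2618,.10,174 -> [-0.04 -0.6   3.95] [ 0.  -0.   0.2]
.6218,-.2618,.038,174 -> [-0.04 -0.6  10.15] [ 0.  -0.   0.2]
```

View pics/b1.png

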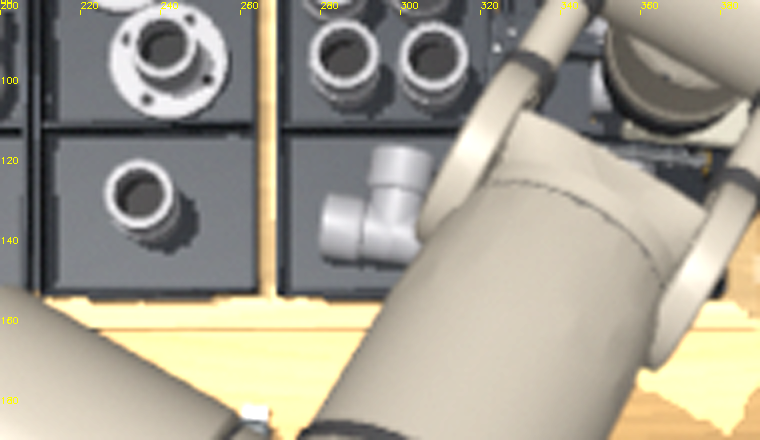

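View pics/b2.png

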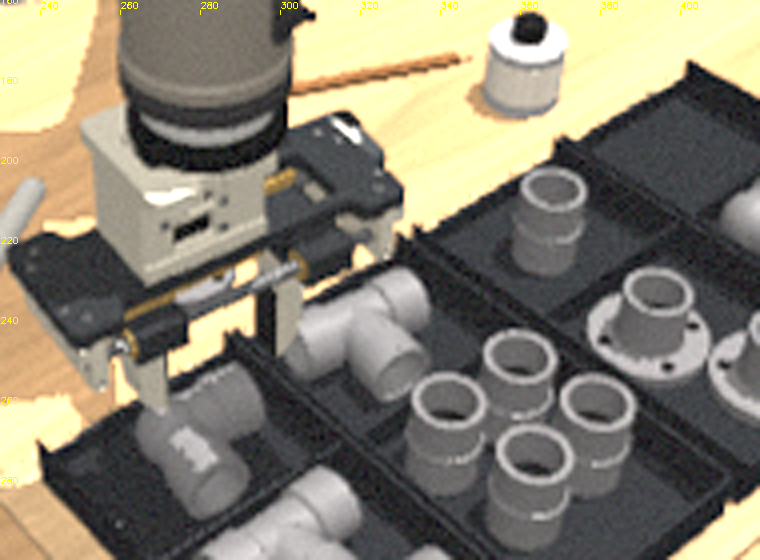

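The socket stands upright in the flange tray, rim at top pixel (234,128). The gripper is above the elbow's x leg, so I'll descend and grip.

```bash
python3 -m crank '[[0,-0.6,3.5,0,0,0,0.7],[0,-0.6,6.5,0,0,0,0.7],[0,-0.6,9,0,0,0,0.7],[0,-0.6,10,0,0,0,0.7],[0,-0.6,10,0,0,0,0.7]]'; python3 go.py .6218,-.2618,.037,174;python3 -m crank '[[0,0,0.1,0,0,0,0.2],[0,0,0.1,0,0,0,0.2],[0,0,0.1,0,0,0,0.2],[0,0,0.1,0,0,0,0.2],[0,0,0.1,0,0,0,0.2]]' 50; python3 go.py
```

```text
time: 6.98
tool_pos: [0.6213, -0.2628, 0.0394]
tool_rot: [3.141, -0.0, 3.039]
contact_force: [-0.9, 0.2, 0.2]
opening: 0.0645
t6.97 pos [ 0.6213 -0.2628  0.0394] rot [180.   -0.  174.1] F [-0.9  0.2  0.2] open 0.0645
.6218,-.2618,.037,174 -> [-0.04  0.11  0.24] [ 0.  -0.   0.1]
time: 7.6
tool_pos: [0.6216, -0.2636, 0.0392]
tool_rot: [-3.141, 0.001, 3.038]
contact_force: [0.6, 0.5, 5.5]
opening: 0.0407
t7.60 pos [ 0.6216 -0.2636  0.0392] rot [-1.80e+02  1.00e-01  1.74e+02] F [0.6 0.5 5.5] open 0.0407
```

```bash
python3 -m crank '[[0,0,-5,0,0,0,0.2],[0,0,-10,0,0,0,0.2],[0,0,-10,0,0,0,0.2]]'; python3 go.py .617,.169,.139,174;  python3 - <<'E'
from h import *
crop(read_camera("scene"),"c2",230,160,190,140,4)
E
```

```text
time: 7.98
tool_pos: [0.623, -0.2647, 0.143]
tool_rot: [-3.138, 0.008, 3.038]
contact_force: [0.2, -0.3, -1.7]
opening: 0.0412
t7.97 pos [ 0.623  -0.2647  0.143 ] rot [-179.8    0.4  174. ] F [ 0.2 -0.3 -1.7] open 0.0412
.617,.169,.139,174 -> [ 5.1  43.08  0.2 ] [-0.2  0.4  0. ]
```

View pics/c2.png

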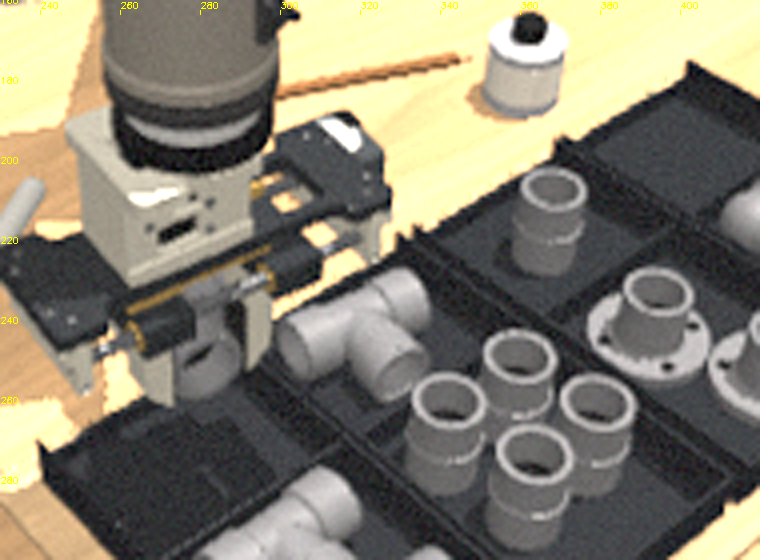

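The elbow is held level, its collar at scene pixel (281,252). I'm moving it to the elbow tray.

```bash
python3 -m crank '[[0.5,4,0,0,0,0,0.2],[1.1,9,0,0,0,0,0.2],[1.7,14,0,0,0,0,0.2],[2.3,19,0,0,0,0,0.2],[2.8,24,0,0,0,0,0.2]]'; python3 -m crank '[[0.6,5,0,0,0,0,0.2],[1.2,10,0,0,0,0,0.2],[1.8,15,0,0,0,0,0.2],[2.2,18,0,0,0,0,0.2],[2.3,19.1,0,0,0,0,0.2]]'; python3 -m crank '[[0,0,0.3,0,0,0,0.2],[0,0,0.3,0,0,0,0.2]]'; python3 go.py .617,.169,.139,174 .617,.169,.041,174;  python3 - <<'E'
from h import *
crop(read_camera("scene"),"d2",340,100,160,120,5)
E
```

```text
time: 8.65
tool_pos: [0.6167, -0.0202, 0.1359]
tool_rot: [3.141, -0.004, 3.037]
contact_force: [1.0, -0.4, -1.2]
opening: 0.0413
time: 9.28
tool_pos: [0.6137, 0.172, 0.1361]
tool_rot: [-3.141, -0.004, 3.04]
contact_force: [0.2, -1.0, -0.8]
opening: 0.0414
time: 9.52
tool_pos: [0.6149, 0.169, 0.1344]
tool_rot: [-3.141, -0.002, 3.036]
contact_force: [0.2, 0.5, -0.7]
opening: 0.0413
t9.53 pos [0.6149 0.169  0.1344] rot [-1.80e+02 -1.00e-01  1.74e+02] F [ 0.2  0.5 -0.7] open 0.0413
.617,.169,.139,174 -> [-0.21  0.02 -0.46] [-0.  -0.1 -0. ]
.617,.169,.041,174 -> [-0.22  0.03  9.34] [-0.  -0.1 -0. ]
```

View pics/d2.png

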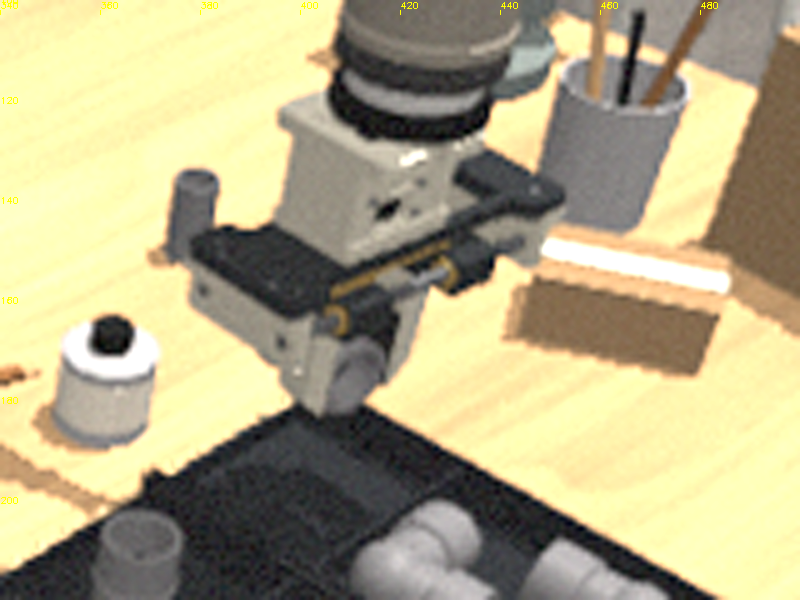

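```bash
python3 -m crank '[[-0.2,0,3.5,0,0,0,0.2],[-0.2,0,6.5,0,0,0,0.2],[-0.2,0,8.7,0,0,0,0.2],[-0.2,0,9.2,0,0,0,0.2],[-0.2,0,9.3,0,0,0,0.2]]'; python3 -m crank '[[0,0,0.1,0,0,0,0.2],[0,0,0.1,0,0,0,0.2],[0,0,0.1,0,0,0,0.2]]'; python3 go.py
```

```text
time: 10.2
tool_pos: [0.6176, 0.1697, 0.0429]
tool_rot: [3.141, 0.001, 3.037]
contact_force: [-0.2, -0.1, -0.8]
opening: 0.0415
time: 10.58
tool_pos: [0.6173, 0.1704, 0.042]
tool_rot: [3.141, 0.001, 3.038]
contact_force: [-0.4, 0.1, -1.1]
opening: 0.041
t10.57 pos [0.6173 0.1704 0.042 ] rot [1.800e+02 1.000e-01 1.741e+02] F [-0.4  0.1 -1.1] open 0.0410
```

Grasp height was 0.0392, so it has 2–3 mm more to go.

```bash
python3 -m crank '[[0,0,0.1,0,0,0,0.2],[0,0,0.2,0,0,0,0.2],[0,0,0.25,0,0,0,0.2],[0,0,0.25,0,0,0,0.2]]'; python3 -m crank '[[0,0,0,0,0,0,0.7],[0,0,0,0,0,0,0.7],[0,0,0,0,0,0,0.7],[0,0,-4,0,0,0,0.7],[0,0,-9,0,0,0,0.7]]';  python3 -m crank '[[0,0,0,0,0,0,0.7]]'; python3 go.py .6215,-.1207,.13,174.5 .6215,-.1207,.04,174.5;   python3 - <<'E'
from h import *
crop(read_camera("scene"),"e2",340,100,160,120,5)
E
```

```text
time: 11.08
tool_pos: [0.6173, 0.1704, 0.0392]
tool_rot: [3.141, 0.0, 3.038]
contact_force: [-0.4, 0.6, 2.8]
opening: 0.0412
time: 11.7
tool_pos: [0.6162, 0.1703, 0.1285]
tool_rot: [-3.141, -0.003, 3.038]
contact_force: [0.8, -0.2, 0.2]
opening: 0.0643
time: 11.82
tool_pos: [0.6195, 0.1708, 0.1335]
tool_rot: [3.139, 0.009, 3.038]
contact_force: [0.3, 0.5, -1.5]
opening: 0.0645
t11.82 pos [0.6195 0.1708 0.1335] rot [179.9   0.5 174.1] F [ 0.3  0.5 -1.5] open 0.0645
.6215,-.1207,.13,174.5 -> [ -3.21 -28.97   0.31] [ 0.1  0.5 -0.4]
.6215,-.1207,.04,174.5 -> [ -3.14 -28.99   9.31] [ 0.1  0.5 -0.4]
```

View pics/e2.png

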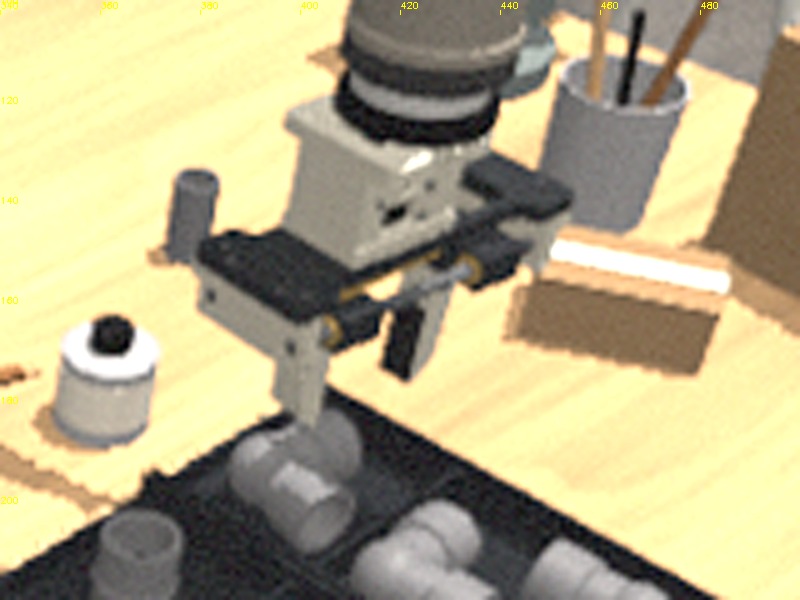

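The elbow lies flat in its tray, at about scene pixel (400,198). The tee is next.

```bash
python3 -m crank '[[-0.7,-6,0,0,0,0,0.7],[-1.4,-12,0,0,0,0,0.7],[-2.1,-18,0,0,0,0,0.7],[-2.8,-24,0,0,0,0,0.7],[-3.1,-29,0,0,0,-0.4,0.7]]'; python3 -m crank '[[0,0,0.3,0,0,0,0.7],[0,0,0.3,0,0,0,0.7],[0,0,0.3,0,0,0,0.7]]'; python3 go.py .6215,-.1207,.04,174.5
```

```text
time: 12.5
tool_pos: [0.6168, -0.1236, 0.1271]
tool_rot: [3.141, -0.003, 3.044]
contact_force: [0.9, -0.0, 0.0]
opening: 0.0644
time: 12.88
tool_pos: [0.6177, -0.1198, 0.1253]
tool_rot: [3.141, -0.001, 3.046]
contact_force: [0.7, -0.7, 0.4]
opening: 0.0645
t12.88 pos [ 0.6177 -0.1198  0.1253] rot [ 1.800e+02 -1.000e-01  1.745e+02] F [ 0.7 -0.7  0.4] open 0.0645
.6215,-.1207,.04,174.5 -> [-0.4  -0.06  8.53] [ 0.  -0.1  0. ]
```

```bash
python3 -m crank '[[-0.4,0,3.5,0,0,0,0.7],[-0.4,0,6,0,0,0,0.7],[-0.4,0,8,0,0,0,0.7],[-0.4,0,8.5,0,0,0,0.7],[-0.4,0,8.5,0,0,0,0.7]]'; python3 -m crank '[[0,0,0.1,0,0,0,0.2],[0,0,0.1,0,0,0,0.2],[0,0,0.1,0,0,0,0.2],[0,0,0.1,0,0,0,0.2],[0,0,0.1,0,0,0,0.2]]' 55; python3 go.py;python3 -m crank '[[0,0,-4,0,0,0,0.2],[0,0,-8,0,0,0,0.2],[0,0,-9,0,0,0,0.2],[0,0,-9,0,0,0,0.2]]'; python3 go.py .6235,-.256,.128,174.5
```

```text
time: 13.5
tool_pos: [0.6221, -0.121, 0.0412]
tool_rot: [3.142, 0.0, 3.046]
contact_force: [-0.5, 0.3, 0.2]
opening: 0.0642
time: 14.12
tool_pos: [0.6223, -0.1217, 0.0406]
tool_rot: [3.141, 0.001, 3.045]
contact_force: [-0.3, 2.3, 5.6]
opening: 0.0408
t14.12 pos [ 0.6223 -0.1217  0.0406] rot [1.800e+02 1.000e-01 1.744e+02] F [-0.3  2.3  5.6] open 0.0408
time: 14.62
tool_pos: [0.6216, -0.1218, 0.1295]
tool_rot: [-3.142, -0.0, 3.045]
contact_force: [0.1, 1.2, -1.8]
opening: 0.0411
t14.62 pos [ 0.6216 -0.1218  0.1295] rot [-180.    -0.   174.4] F [ 0.1  1.2 -1.8] open 0.0411
.6235,-.256,.128,174.5 -> [ -1.49 -13.34   0.15] [-0.  -0.  -0.1]
```

```bash
python3 -m crank '[[-0.5,-4,0,0,0,0,0.2],[-1,-9,0,0,0,0,0.2],[-1.5,-13,0,0,0,0,0.2],[-1.5,-13.3,0,0,0,0,0.2],[-1.5,-13.3,0,0,0,0,0.2]]'; python3 -m crank '[[0,0,0.3,0,0,0,0.2],[0,0,0.3,0,0,0,0.2]]'; python3 go.py .6235,-.256,.0415,174.5;  python3 - <<'E'
from h import *
crop(read_camera("scene"),"f2",230,160,190,140,4)
E
```

```text
time: 15.25
tool_pos: [0.6231, -0.255, 0.1279]
tool_rot: [3.14, -0.003, 3.044]
contact_force: [-1.1, -0.3, -0.8]
opening: 0.0413
time: 15.5
tool_pos: [0.6239, -0.2542, 0.1264]
tool_rot: [3.141, -0.001, 3.046]
contact_force: [0.9, 0.9, -0.3]
opening: 0.0412
t15.50 pos [ 0.6239 -0.2542  0.1264] rot [ 1.800e+02 -1.000e-01  1.745e+02] F [ 0.9  0.9 -0.3] open 0.0412
.6235,-.256,.0415,174.5 -> [ 0.01 -0.18  8.49] [ 0.  -0.1  0. ]
```

View pics/f2.png

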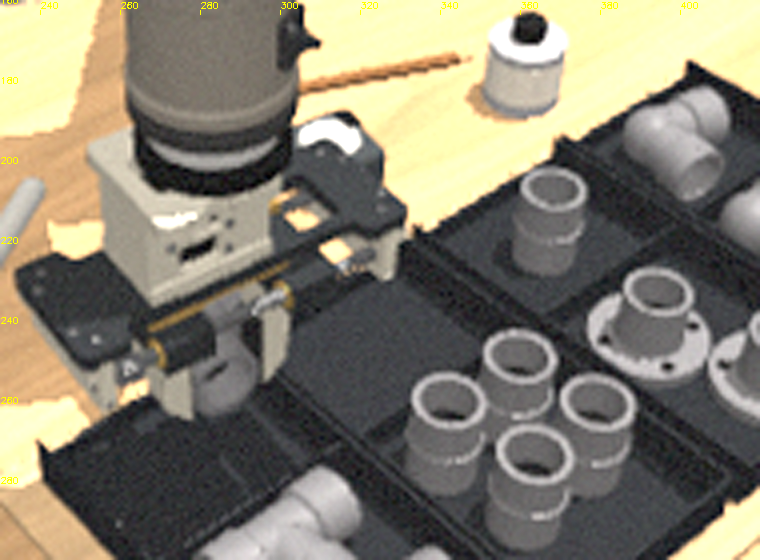

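The tee is held level over its own tray, branch end at scene pixel (285,256). I'm lowering it.

```bash
python3 -m crank '[[0,-0.1,3.5,0,0,0,0.2],[0,-0.1,6,0,0,0,0.2],[0,-0.1,7.8,0,0,0,0.2],[0,-0.1,8.3,0,0,0,0.2],[0,-0.1,8.4,0,0,0,0.2]]'; python3 -m crank '[[0,0,0.1,0,0,0,0.2],[0,0,0.15,0,0,0,0.2],[0,0,0.2,0,0,0,0.2]]'; python3 go.py
```

```text
time: 16.18
tool_pos: [0.6242, -0.2566, 0.0434]
tool_rot: [-3.141, 0.001, 3.045]
contact_force: [0.2, 0.1, -1.1]
opening: 0.041
time: 16.55
tool_pos: [0.624, -0.2567, 0.0414]
tool_rot: [-3.141, 0.001, 3.045]
contact_force: [-0.9, -0.7, -1.4]
opening: 0.0409
t16.55 pos [ 0.624  -0.2567  0.0414] rot [-180.     0.   174.4] F [-0.9 -0.7 -1.4] open 0.0409
```

```bash
python3 -m crank '[[0,0,0.1,0,0,0,0.2],[0,0,0.1,0,0,0,0.2]]'; python3 -m crank '[[0,0,0,0,0,0,0.7],[0,0,0,0,0,0,0.7],[0,0,0,0,0,0,0.7],[0,0,-4,0,0,0,0.7],[0,0,-9,0,0,0,0.7]]';  python3 -m crank '[[0,0,0,0,0,0,0.7],[0,0,0,0,0,0,0.7]]'; python3 go.py .5985,.045,.14,180;   python3 - <<'E'
from h import *
crop(read_camera("scene"),"g2",230,160,190,140,4)
crop(read_camera("top"),"g1",140,80,190,120,4)
E
```

```text
time: 16.8
tool_pos: [0.6241, -0.2567, 0.0406]
tool_rot: [-3.141, 0.001, 3.045]
contact_force: [-0.0, 0.9, 3.4]
opening: 0.041
time: 17.42
tool_pos: [0.623, -0.2562, 0.1293]
tool_rot: [3.14, -0.003, 3.045]
contact_force: [0.4, -1.1, 0.2]
opening: 0.0643
time: 17.68
tool_pos: [0.6234, -0.2563, 0.1293]
tool_rot: [3.141, -0.001, 3.045]
contact_force: [-0.1, 0.8, -0.5]
opening: 0.0641
t17.68 pos [ 0.6234 -0.2563  0.1293] rot [180.   -0.  174.5] F [-0.1  0.8 -0.5] open 0.0641
.5985,.045,.14,180 -> [ 5.4  29.75 -1.05] [ 0.  -0.  -5.5]
```

View pics/g2.png

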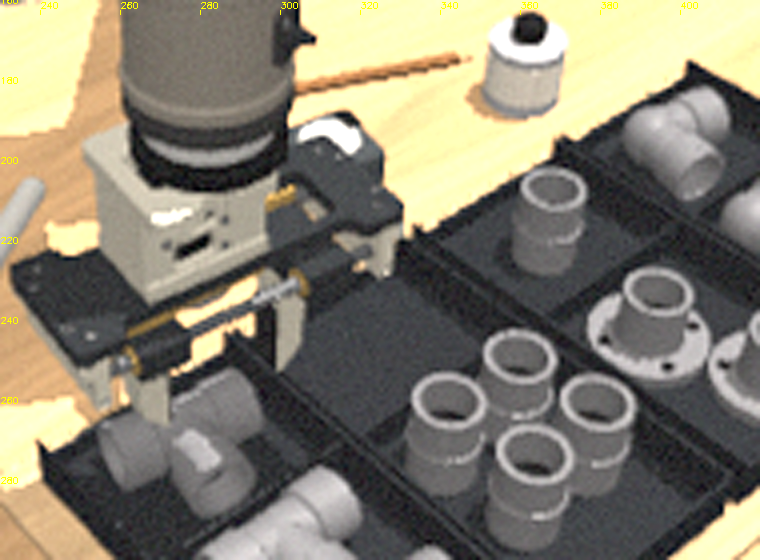

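View pics/g1.png

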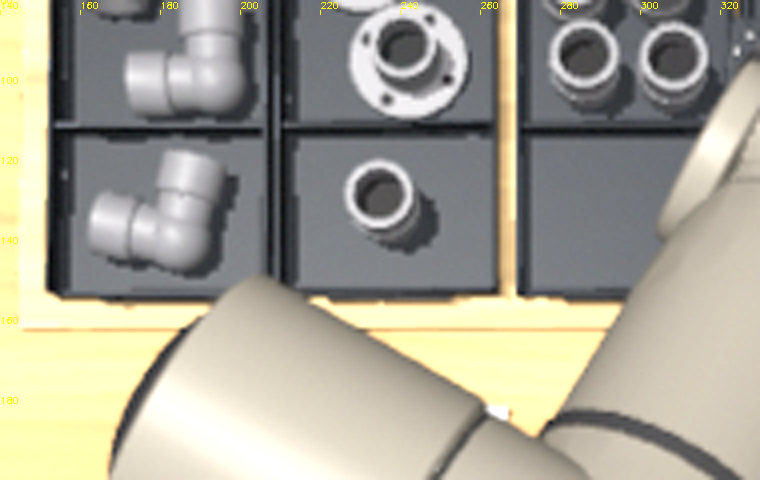

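The tee and elbow both lie flat in the right trays, and the elbow is clear of all walls (columns 162–195, rows 117–149). The socket's rim is at top pixel (234.5,128.5), so I'm picking it up again.

```bash
python3 -m crank '[[1,6,-1,0,0,-5.5,0.7],[2,12,-1,0,0,-5.5,0.7],[3.2,18,-1,0,0,-5.5,0.7],[4.4,24,-1,0,0,-5.5,0.7],[5.4,29.8,-1,0,0,-5.5,0.7]]'; python3 -m crank '[[0,0,0.3,0,0,0,0.7],[0,0,0.3,0,0,0,0.7],[0,0,0.3,0,0,0,0.7]]'; python3 go.py .5985,.045,.064,180;   python3 - <<'E'
from h import *
t=read_camera("top")
print(onz(t,(234.5,128.5),.070))
crop(read_camera("scene"),"i2",300,120,160,120,5)
E
```

```text
time: 18.4
tool_pos: [0.5978, 0.0473, 0.1385]
tool_rot: [3.141, -0.003, 3.141]
contact_force: [0.9, -0.1, 0.8]
opening: 0.0639
time: 18.77
tool_pos: [0.599, 0.0437, 0.1364]
tool_rot: [-3.141, -0.001, 3.139]
contact_force: [-0.1, -0.5, 0.4]
opening: 0.0645
t18.77 pos [0.599  0.0437 0.1364] rot [-180.    -0.   179.8] F [-0.1 -0.5  0.4] open 0.0645
.5985,.045,.064,180 -> [0.04 0.13 7.24] [-0.  -0.  -0.2]
[0.59792798 0.04251084 0.07      ]
```

View pics/i2.png

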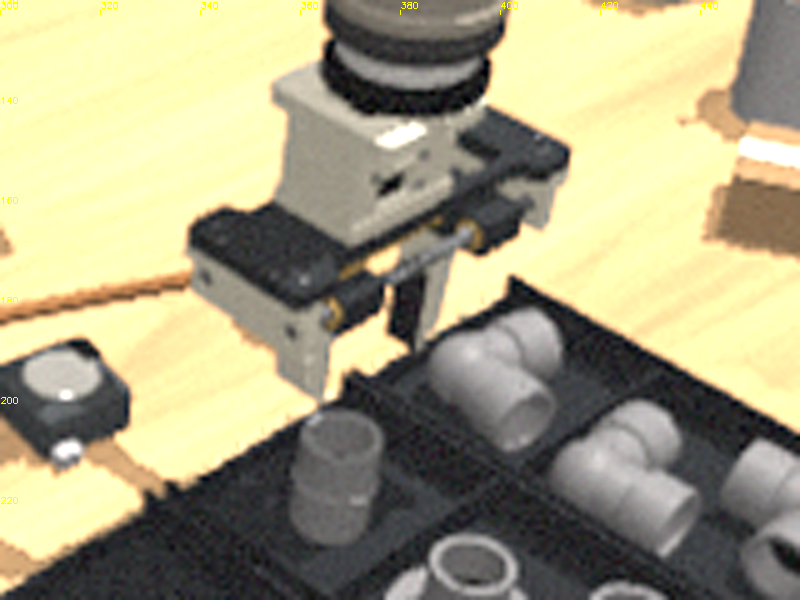

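```bash
python3 -m crank '[[0,0,3,0,0,0,0.7],[0,0,5.5,0,0,0,0.7],[0,0,7,0,0,0,0.7],[0,0,7.2,0,0,0,0.7],[0,0,7.2,0,0,0,0.7]]'; python3 -m crank '[[0,0,0,0,0,0,0.2],[0,0,0,0,0,0,0.2],[0,0,0,0,0,0,0.2],[0,0,0,0,0,0,0.2]]' 40; python3 go.py; python3 -m crank '[[0,0,-5,0,0,0,0.2],[0,0,-6.5,0,0,0,0.2],[0,-5,-6.5,0,0,0,0.2],[0,-10,-6.5,0,0,0,0.2],[0,-15.2,-6.5,0,0,0,0.2]]'; python3 -m crank '[[0,0,0,0,0,0,0.2],[0,0,0,0,0,0,0.2]]'; python3 go.py .600,-.109,.065,180
```

```text
time: 19.5
tool_pos: [0.5994, 0.045, 0.0656]
tool_rot: [3.142, 0.001, 3.14]
contact_force: [0.2, -0.6, -0.3]
opening: 0.0643
time: 20.0
tool_pos: [0.5991, 0.0453, 0.0654]
tool_rot: [3.142, 0.001, 3.141]
contact_force: [-0.3, 0.4, 3.2]
opening: 0.041
t20.00 pos [0.5991 0.0453 0.0654] rot [180.   0. 180.] F [-0.3  0.4  3.2] open 0.0410
time: 20.62
tool_pos: [0.5983, -0.1078, 0.1293]
tool_rot: [3.141, -0.001, 3.141]
contact_force: [1.3, -0.9, -0.8]
opening: 0.0413
time: 20.88
tool_pos: [0.5983, -0.1063, 0.1292]
tool_rot: [3.141, -0.001, 3.14]
contact_force: [0.1, -0.2, -1.0]
opening: 0.0415
t20.88 pos [ 0.5983 -0.1063  0.1292] rot [ 1.799e+02 -1.000e-01  1.799e+02] F [ 0.1 -0.2 -1. ] open 0.0415
.600,-.109,.065,180 -> [-0.17 -0.27  6.42] [ 0.1 -0.1 -0.1]
```

```bash
python3 -m crank '[[-0.1,-0.2,3,0,0,0,0.2],[-0.1,-0.2,5,0,0,0,0.2],[-0.1,-0.2,6,0,0,0,0.2],[-0.1,-0.2,6.2,0,0,0,0.2],[-0.1,-0.2,6.3,0,0,0,0.2]]'; python3 -m crank '[[0,0,0,0,0,0,0.2]]'; python3 go.py
```

```text
time: 21.5
tool_pos: [0.6003, -0.1084, 0.0675]
tool_rot: [-3.141, 0.001, 3.141]
contact_force: [0.3, -0.4, -1.2]
opening: 0.0413
time: 21.62
tool_pos: [0.6002, -0.1087, 0.0676]
tool_rot: [-3.141, 0.001, 3.141]
contact_force: [-0.9, 0.3, 0.1]
opening: 0.0413
t21.62 pos [ 0.6002 -0.1087  0.0676] rot [-1.8e+02  1.0e-01  1.8e+02] F [-0.9  0.3  0.1] open 0.0413
```

Another 2 mm to go (grasp was at 0.0654), then release.

```bash
python3 -m crank '[[0,0,0.1,0,0,0,0.2],[0,0,0.2,0,0,0,0.2],[0,0,0.2,0,0,0,0.2]]'; python3 -m crank '[[0,0,0,0,0,0,0.7],[0,0,0,0,0,0,0.7],[0,0,0,0,0,0,0.7],[0,0,-4,0,0,0,0.7],[0,0,-9,0,0,0,0.7]]';  python3 -m crank '[[0,0,0,0,0,0,0.7],[0,0,0,0,0,0,0.7]]'; python3 go.py .449,-.1495,.12,180 .449,-.1495,.034,180
```

```text
time: 22.0
tool_pos: [0.5999, -0.1089, 0.0654]
tool_rot: [-3.141, 0.001, 3.141]
contact_force: [-0.9, -0.1, 3.2]
opening: 0.0412
time: 22.62
tool_pos: [0.599, -0.1086, 0.1546]
tool_rot: [3.141, -0.003, 3.141]
contact_force: [-0.3, -0.0, -0.2]
opening: 0.0642
time: 22.88
tool_pos: [0.5994, -0.1086, 0.1544]
tool_rot: [3.141, -0.001, 3.141]
contact_force: [0.7, 0.6, 0.4]
opening: 0.0643
t22.88 pos [ 0.5994 -0.1086  0.1544] rot [180.   -0.  179.9] F [0.7 0.6 0.4] open 0.0643
.449,-.1495,.12,180 -> [15.03 -4.1   3.45] [ 0.  -0.  -0.1]
.449,-.1495,.034,180 -> [15.03 -4.11 12.05] [ 0.  -0.  -0.1]
```

```bash
python3 -m crank '[[5,-1.4,0,0,0,0,0.7],[10,-2.7,0,0,0,0,0.7],[15,-4.1,1,0,0,0,0.7],[15,-4.1,3.5,0,0,0,0.7],[15,-4.1,3.5,0,0,0,0.7]]'; python3 -m crank '[[0,0,0,0,0,0,0.7],[0,0,0,0,0,0,0.7]]';  python3 go.py .449,-.1495,.034,180;   python3 - <<'E'
from h import *
crop(read_camera("scene"),"j2",230,130,190,150,4)
crop(read_camera("top"),"j1",240,80,150,120,5)
E
```

```text
time: 23.5
tool_pos: [0.4479, -0.149, 0.1178]
tool_rot: [3.139, -0.005, 3.14]
contact_force: [1.1, 0.8, 0.8]
opening: 0.0645
time: 23.75
tool_pos: [0.4504, -0.1496, 0.1203]
tool_rot: [-3.141, 0.001, 3.141]
contact_force: [-0.3, -0.0, -0.6]
opening: 0.0644
t23.75 pos [ 0.4504 -0.1496  0.1203] rot [-180.    0.  180.] F [-0.3 -0.  -0.6] open 0.0644
.449,-.1495,.034,180 -> [0.15 0.01 8.63] [-0.  0. -0.]
```

View pics/j2.png

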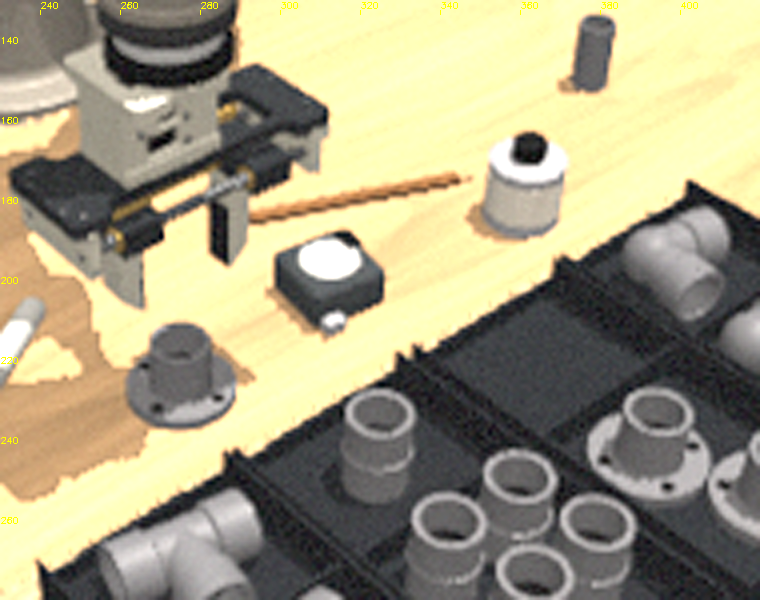

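View pics/j1.png

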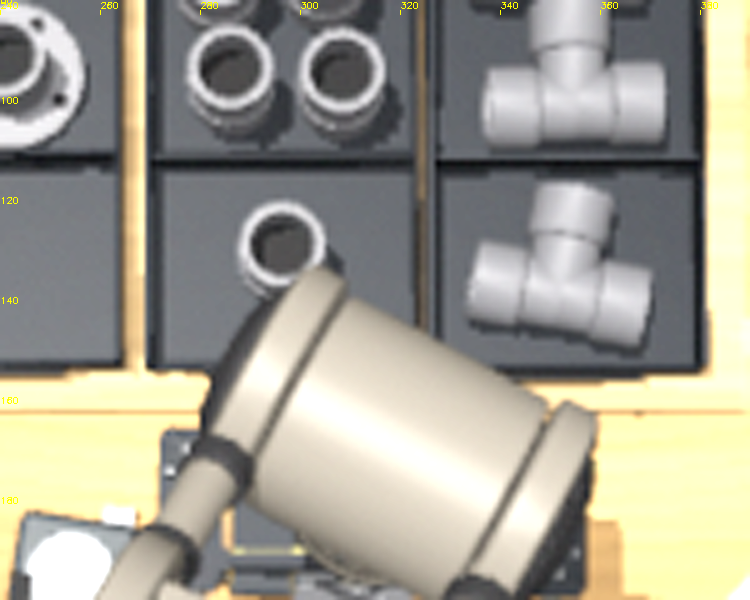

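The socket and tee are in their own trays, socket rim at top pixel (296,128) and tee centred near (351,135). I'm descending on the flange hub.

```bash
python3 -m crank '[[0.1,0,3,0,0,0,0.7],[0.1,0,6,0,0,0,0.7],[0.1,0,8,0,0,0,0.7],[0.1,0,8.5,0,0,0,0.7],[0.1,0,8.5,0,0,0,0.7]]'; python3 -m crank '[[0,0,0,0,0,0,0.2],[0,0,0,0,0,0,0.2],[0,0,0,0,0,0,0.2],[0,0,0,0,0,0,0.2]]' 45; python3 go.py; python3 -m crank '[[0,0,-5,0,0,0,0.2],[0,0,-9.5,0,0,0,0.2],[0,0,-9.5,0,0,0,0.2]]'; python3 go.py .598,.042,.13,180
```

```text
time: 24.48
tool_pos: [0.449, -0.1496, 0.0352]
tool_rot: [-3.142, 0.0, 3.141]
contact_force: [-0.4, 0.4, 0.6]
opening: 0.0642
time: 24.98
tool_pos: [0.4489, -0.1495, 0.0354]
tool_rot: [-3.142, 0.001, 3.141]
contact_force: [-0.5, 1.0, 6.3]
opening: 0.0415
t24.98 pos [ 0.4489 -0.1495  0.0354] rot [-180.     0.   179.9] F [-0.5  1.   6.3] open 0.0415
time: 25.35
tool_pos: [0.4505, -0.1506, 0.1328]
tool_rot: [-3.138, 0.006, 3.141]
contact_force: [0.0, -0.4, -0.9]
opening: 0.041
t25.35 pos [ 0.4505 -0.1506  0.1328] rot [-179.8    0.4  180. ] F [ 0.  -0.4 -0.9] open 0.0410
.598,.042,.13,180 -> [-14.74  19.27   0.31] [-0.2  0.4 -0. ]
```

```bash
python3 -m crank '[[-3.5,4.5,0,0,0,0,0.2],[-7,9,0,0,0,0,0.2],[-10.5,13.7,0,0,0,0,0.2],[-14.4,18.8,0,0,0,0,0.2],[-14.7,19.2,0,0,0,0,0.2]]'; python3 -m crank '[[0,0,0.3,0,0,0,0.2],[0,0,0.3,0,0,0,0.2],[0,0,0.3,0,0,0,0.2]]';  python3 go.py .598,.042,.052,180;   python3 - <<'E'
from h import *
crop(read_camera("scene"),"k2",300,120,160,120,5)
E
```

```text
time: 25.98
tool_pos: [0.5968, 0.0457, 0.1279]
tool_rot: [3.141, -0.001, -3.138]
contact_force: [-0.2, -1.4, -1.6]
opening: 0.0413
time: 26.35
tool_pos: [0.5954, 0.041, 0.1268]
tool_rot: [-3.142, -0.001, 3.139]
contact_force: [-0.4, -0.6, -1.5]
opening: 0.0415
t26.35 pos [0.5954 0.041  0.1268] rot [-180.    -0.   179.8] F [-0.4 -0.6 -1.5] open 0.0415
.598,.042,.052,180 -> [-0.27  0.1   7.48] [-0.  -0.  -0.2]
```

View pics/k2.png

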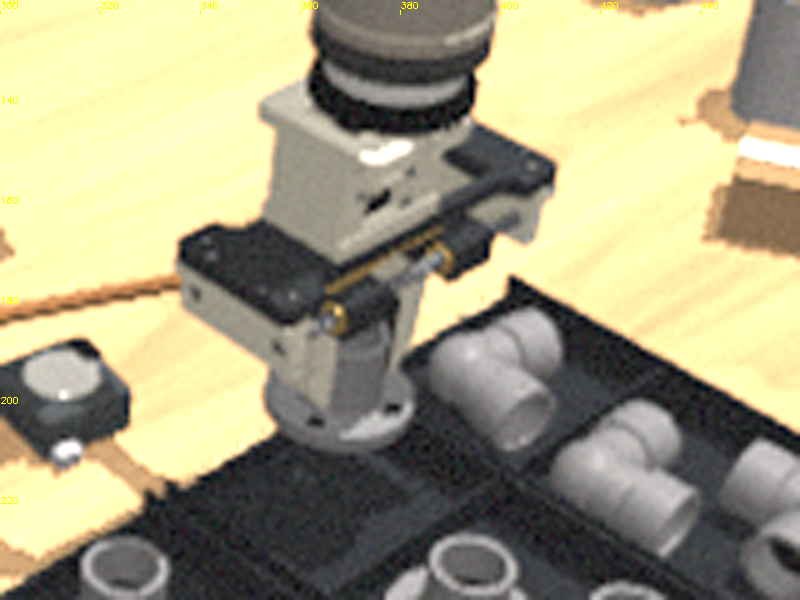

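The flange is level over its compartment, disc at scene pixel (368,202). I'm lowering it, watching the force.

```bash
python3 -m crank '[[-0.2,0.1,3,0,0,0,0.2],[-0.2,0.1,5.5,0,0,0,0.2],[-0.2,0.1,7,0,0,0,0.2],[-0.2,0.1,7.4,0,0,0,0.2],[-0.2,0.1,7.4,0,0,0,0.2]]'; python3 -m crank '[[0,0,0.1,0,0,0,0.2],[0,0,0.2,0,0,0,0.2],[0,0,0.3,0,0,0,0.2],[0,0,0.3,0,0,0,0.2]]';python3 -m crank '[[0,0,0.1,0,0,0,0.2],[0,0,0.1,0,0,0,0.2]]'
```

```text
time: 27.02
tool_pos: [0.5983, 0.0431, 0.0534]
tool_rot: [3.142, 0.001, 3.14]
contact_force: [-0.2, 0.8, -1.8]
opening: 0.0418
time: 27.52
tool_pos: [0.5979, 0.0433, 0.0499]
tool_rot: [3.142, -0.0, 3.141]
contact_force: [0.1, -0.2, -2.0]
opening: 0.0408
time: 27.78
tool_pos: [0.5978, 0.0433, 0.0488]
tool_rot: [3.142, -0.0, 3.141]
contact_force: [-0.2, 0.5, -1.9]
opening: 0.0409
```

```bash
python3 -m crank '[[0,0,0.1,0,0,0,0.2],[0,0,0.1,0,0,0,0.2]]'; python3 -m crank '[[0,0,0.1,0,0,0,0.2],[0,0,0.1,0,0,0,0.2]]'
```

```text
time: 28.02
tool_pos: [0.5978, 0.0433, 0.0478]
tool_rot: [3.141, -0.0, 3.141]
contact_force: [1.1, -0.2, -1.8]
opening: 0.0413
time: 28.28
tool_pos: [0.5979, 0.0433, 0.0475]
tool_rot: [3.142, 0.0, 3.141]
contact_force: [-2.3, 0.3, 4.3]
opening: 0.0409
```

Contact, so I'm releasing, lifting and backing away to the left so both cameras see the trays.

```bash
python3 -m crank '[[0,0,0,0,0,0,0.7],[0,0,0,0,0,0,0.7],[0,0,0,0,0,0,0.7],[0,0,-5,0,0,0,0.7],[0,0,-10,0,0,0,0.7]]';  python3 -m crank '[[2,3,-4,0,0,0,0.7],[6,8,-6,0,0,0,0.7],[10,13,-6,0,0,0,0.7],[14,18,-6,0,0,0,0.7],[18,23,-6,0,0,0,0.7]]'; python3 -m crank '[[4,5,0,0,0,0,0.7],[8,10,0,0,0,0,0.7],[12,16,0,0,0,0,0.7],[12,16,0,0,0,0,0.7]]'; python3 go.py
sed -i 's/^O=.*/O=[(soc,(.600,-.109,0),zf,(0,255,0)),(fla,(.598,.0433,0),zf,(0,255,0)),(tin,(.457,.1715,0),0,(0,255,0)),/; s/^ (tee.*/ (tee,(.6015,-.2545,np.deg2rad(-5.5)),zf,(0,255,0)),(elb,(.597,.188,np.deg2rad(-6)),zf,(0,255,0))]/' o1.py; sed -i 's/zb=0.009/zb=0.010/' ov.py
cat >> o1.py <<'E'
cv2.imwrite("pics/endt.png",t["frame"][:,:,::-1]);cv2.imwrite("pics/ends.png",s["frame"][:,:,::-1])
overlay(t,"ot3"+k,140,100,260,110,3,O);overlay(s,"os3"+k,230,160,240,160,3,O)
E
python3 o1.py z
```

```text
time: 28.9
tool_pos: [0.5975, 0.0432, 0.1475]
tool_rot: [3.141, -0.002, 3.141]
contact_force: [-0.8, 0.8, 0.5]
opening: 0.0641
time: 29.52
tool_pos: [0.4224, 0.2677, 0.2071]
tool_rot: [3.141, 0.001, 3.14]
contact_force: [0.8, 0.7, 0.7]
opening: 0.0643
time: 30.02
tool_pos: [0.3015, 0.4289, 0.2069]
tool_rot: [3.141, -0.0, -3.138]
contact_force: [-0.7, -0.7, 0.2]
opening: 0.0644
t30.02 pos [0.3015 0.4289 0.2069] rot [ 180.    -0.  -179.8] F [-0.7 -0.7  0.2] open 0.0644
```

View pics/endt.png

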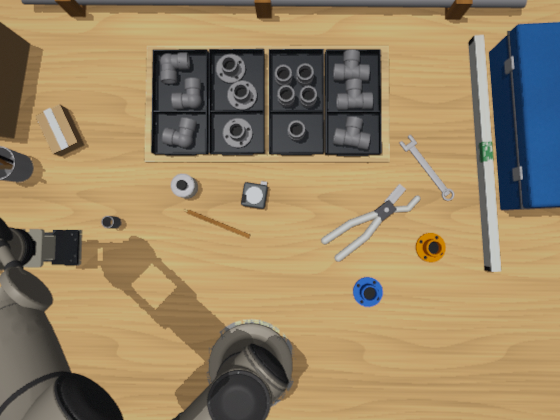

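View pics/ends.png

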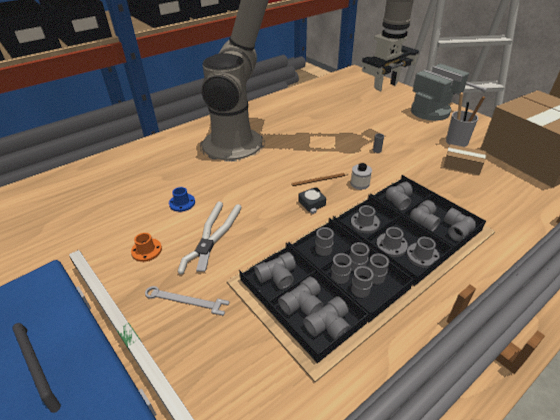

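View pics/ot3z.png

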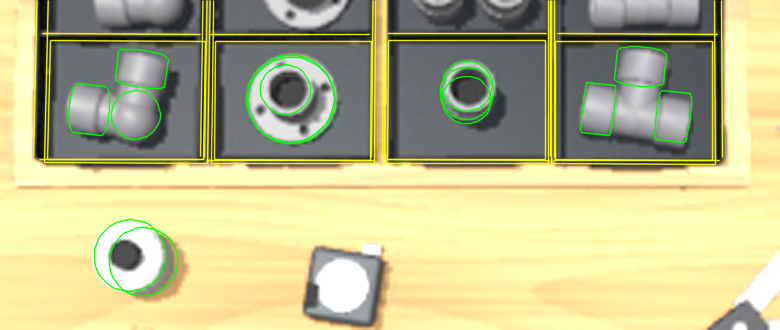

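View pics/os3z.png

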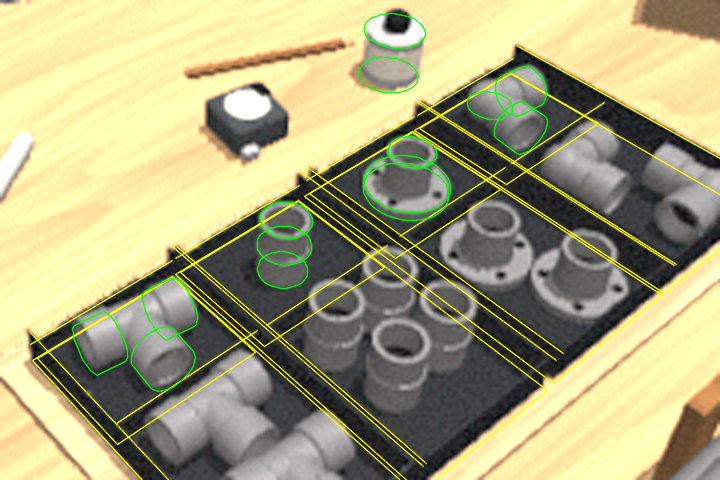

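Both views show each fitting flat and alone in its own tray: elbow at top pixel (181,133), flange (237,133), socket (297,130) and tee (352,134). The outlines predicted for flat parts match, the tin still stands at (184,186), and the arm is clear. Handing in.

```bash
python3 -c "
from cell import robot
print(robot.hand_in())"
```

```text
the job is handed in; nothing more can be done
None
```

The job is done and handed in at about 30 s on the clock, well inside the 125 s limit. I moved the socket into the empty flange tray, then placed the elbow, tee, socket and flange in their own trays.

- **Final check:** both camera views show each fitting alone and flat in the front compartment of its own tray, the same way up as before. They match the model outlines to about 2–3 mm. The tin stands where it was, and I left the blue and orange look-alikes alone.
- **Forces:** the highest force reading printed after a move was about 6 N, while closing the grip.
- **Disagreements:** in the scene camera, parts in the trays appeared about 2–4 mm off from the top view. The trays also stand about 10 mm above the bench on a board. I therefore set placing heights from the grasp heights and the contact force, except that the socket's temporary placing dropped it about 2 mm.

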